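# Slide the baguette board past the socket post into its dock

## Robot

A 7-joint arm with a two-finger parallel gripper is mounted at the origin on the work surface. World frame = base frame: x ahead of the robot, y to its left, z up, the work surface at z = 0. Lengths are in m, angles in rad, forces in N, time in s.
With the tool pointing down it reaches from about 0.425 to 0.875 m from the base axis. Payload 9.9 kg.
Tool frame: the origin (TCP) lies at the very end of the fingers, on their centre line; the grasp point (between the pads) lies 19 mm behind it (robot.grasp_offset is the distance from the TCP to the grasp point, in m); z points along the fingers, y is the line along which they close (so a half turn about z gives the same grasp; the last joint's range is limited). The gripper opens to 85 mm and grips with 20 to 120 N. Pads are 22 mm wide; open, the fingers measure 114 mm over their backs; the gripper's body (76 mm by 85 mm) begins 54 mm behind the grasp point. The pads swing forward as they close: fully open they stand 13 mm farther back than shut.
Start: joints at [1.05, 0.576, 0.025, 1.437, -0.015, 1.129, -0.057], TCP at [0.286, -0.612, 0.231] pointing down, gripper open.
Joint ranges: [-2.76, 2.76], [-0.34, 2.15], [-1.52, 1.57], [0.19, 2.46], [-1.09, 4.23], [0.17, 1.99], [-2.82, 2.82]. Speed limits (rad/s): [2.22, 2.22, 3.01, 3.01, 3.14, 3.14, 3.14].

## Interface

Orientations are given as [roll, pitch, yaw] about the fixed x, y, z axes, in that order (R = Rz(yaw) Ry(pitch) Rx(roll)).
In Python, from cell import monitor, read_camera, finish_job, search_frame, robot gives the robot as it stands.
- The arm moves only by the shell command python3 -m pendant 'ROWS'. ROWS is JSON, one flat list of numbers, 7 for each row, row after row: the gripper's target within -1 to 1 (fully open at 1, half-way at 0, shut at -1), then the shift along the tool's x, y, z in mm, then the turn, a rotation vector about the tool's x, y, z in rad. A call has 1 to 20 rows; each row shifts and turns the commanded pose from where the row before left it, along the tool's axes as they then stand; what a row does not reach is not made up. A row lasts 1/8 s, in which the tool goes at most 62.5 mm and 10.7 degrees, less where a joint would pass 70% of its speed; a pose out of reach is approached as far as the arm can. A call is refused whole if a number of a shift passes 62.5 or a number of a turn 0.188, either way. A call with a gripper value outside its range is refused whole. The fingers move at their own pace and stop on an object; the grip force is fixed at half the most. Time passes only in rows, so rows that do not move let the fingers close. It gives the time, the measured TCP pose, the force, the opening and the grip force at its end, in the units of the state.
- monitor.state(): the state, without advancing time (a new reading comes with each control period).
- read_camera(name): name is "scene" or "top" or "wrist"; returns a dict with "img" (420x560x3 uint8, blue, green, red), "fx", "fy", "cx", "cy" (pixels), "R" (3x3) and "t" (3): a world point X has camera coordinates R X + t. Camera axes: x right, y down, z forward; pixel columns grow to the right and rows downward; lengths in m; the calibration is good to about 2 mm. The wrist camera is an equidistant fisheye: a pixel r from the principal point sees the ray r / f radians off the axis. A picture is of the moment at which its call begins. There is no depth.
- finish_job(): hands the job in; it is judged then, once.
Trained networks look in a picture, given as the dict that the camera call returned (one of the last four; its "shot" number tells which), for a name from the list of things; names that differ only in an ending like _2 or _b are one class to them, and where a whole thing is asked for, a point or a joint stands for the part that bears it (a point fixed in the world has none). Each returns a list of dicts, best first, with "confidence" (0 to 1); they miss things now and then, are a little off and sometimes report something else, mostly with a low value. They report only what shows in the picture. A call takes as long as a camera call.
- search_frame(label, picture): "rect" ([left, top, right, bottom] in pixels, round what is visible of it).
The state is a dict: "t": time; "qpos": joint angles; "joint_velocities": joint speeds; "joint_torque": joint torques, N m; "tool_pos": TCP position; "tcp_rot": TCP orientation; "ft_force": force on the tool from outside, world axes, zero at the start; "ft_torque": the same for the moment, N m; "grip_width": opening from 0.0 (shut) to 1.0 (fully open); "gripper_force": force on a finger pad.
Only numpy, scipy, OpenCV 4.12 (cv2) and the standard library are available. Lean on these libraries where they do the work, as an engineer would, in place of code of your own. Each camera call takes 0.05 s, during which the arm holds its last target. There are 200 camera calls.

## Task

Put the long wooden baguette board away in its dock, the three-sided wooden bay on the worktop: without picking it up, push its ends about with the fingertips to swing it clear of the steel post and line it up with the dock's open mouth, then push it in lengthwise until it is fully home against the back rail. Keep the board flat on the worktop the whole time, and leave the mug, the jar and the pepper mill standing where they are.

Things in the scene. Friction and masses are not known exactly. Their poses are not given: they have to be found in the camera images.
- board: Loose brown wooden baguette board, a plain flat bar 260 mm long, 60 wide, 22 thick, 0.2 to 0.35 kg, sliding flat on the worktop. Origin: centre of its underside; y axis along its length, ends at y = +130 and -130 mm; z up. A dark disc on top marks the +y end. At the start the -y end is nearer the dock and off on the post's side of the lane. Either end may go in first.
- dock: Dock: three fixed dark wooden rails 14 mm thick, 30 high on the worktop, open at one end and above. Inner width 80, depth 215 mm. Origin: on the worktop, middle of the open mouth; y axis straight out of the mouth, x across, z up. Side rails' inner faces at x = +-40, back rail's at y = -215 mm. Board home: centre near y = -85 mm, 45 mm sticks out. The lane along +y holds nothing fixed.
- post: Fixed steel post (pull-up power socket), upright cylinder 36 mm in diameter, 45 high, beside the lane in front of the mouth, on the dock's -x side, 68 to 82 mm from the lane's middle line. It cannot be moved. Origin: centre of its foot. The board starts askew, farther out than the post, which bars its straight way.
- mug: Loose white mug, 80 mm in diameter, 90 mm high, with a handle. Bystander. Origin: centre of its underside.
- jar: Loose closed glass jar, 76 mm in diameter, 120 mm high. Bystander. Origin: centre of its underside.
- mill: Loose turned wooden pepper mill, 54 mm in diameter, 150 mm high. Bystander. Origin: centre of its underside.

How it is judged:
By the outcome, as a careful person would: the job done as asked, in the order asked, and still so for the second after the job is handed in, with the robot touching nothing.
It also fails if it takes over 72 s, if anything falls off the work surface, if the arm or the gripper's body presses on something with over 40 N, if the wrist force passes 120 N, or if a joint passes its speed limit or range.

## Working session

There is one attempt and no reset: what is moved stays moved. The work goes in short steps, Python scripts to look and compute and a shell command to move; the robot and the scene stay as the last step left them, time stands still between calls to the robot, and variables do not carry over. Pictures are saved under pics/ and viewed, at most 10 in all, crops included, and the job is handed in when it is done.

```bash
mkdir -p pics; ls; python3 - <<'E'
from cell import *
import cv2
s=monitor.state();print({k:s[k] for k in('t','tool_pos','tcp_rot','ft_force','grip_width')})
for n in('top','scene'):
    p=read_camera(n);cv2.imwrite(f'pics/{n}0.png',p['img'])
    print(n,p['fx'],p['cx'],p['cy'],p['R'],p['t'])
    for l in('board','dock','post','mug','jar','mill'):
        print(l,[(r['rect'],round(r['confidence'],2)) for r in search_frame(l,p)[:2]])
E
```

```text
pics
{'t': 0.0, 'tool_pos': array([ 0.2853604 , -0.6112133 ,  0.23044726]), 'tcp_rot': array([-3.13993703e+00,  8.91259606e-05,  4.36830803e-01]), 'ft_force': array([ 1.49026386, -0.71105218,  0.46378283]), 'grip_width': 1.0008685930004761}
top 492.6350987523289 279.8335227130712 213.49481337032327 [[-0.01102696 -0.99970388  0.02169238]
 [-0.98111966  0.00662786 -0.19328806]
 [ 0.19308705 -0.0234142  -0.98090222]] [-0.06164635  0.59736291  0.84720839]
board [([96.1, 232.0, 234.6, 305.3], 0.57)]
dock [([302.8, 154.2, 429.0, 235.4], 0.69)]
post [([261.6, 242.4, 284.0, 272.7], 0.67), ([353.1, 244.4, 419.4, 293.1], 0.66)]
mug [([353.1, 242.4, 420.6, 292.0], 0.65)]
jar []
mill [([255.0, 102.3, 283.1, 145.5], 0.76)]
scene 488.6462572758997 282.45147897361255 210.2465922714789 [[ 0.46735982  0.88388996  0.01770121]
 [ 0.70802239 -0.36222893 -0.60621324]
 [-0.52941391  0.29585257 -0.79510513]] [-0.23712578 -0.43358603  1.26017171]
board [([281.2, 128.8, 409.4, 166.7], 0.58), ([373.0, 182.6, 428.1, 252.4], 0.45)]
dock [([123.9, 209.0, 276.8, 332.0], 0.98)]
post [([250.6, 170.7, 273.5, 204.0], 0.85), ([114.8, 169.2, 188.9, 234.0], 0.31)]
mug [([116.0, 170.1, 186.8, 232.9], 0.93), ([251.3, 171.7, 274.3, 203.2], 0.57)]
jar [([372.1, 182.5, 426.9, 252.7], 0.98)]
mill [([314.5, 228.6, 349.4, 299.0], 0.8)]
```

View pics/top0.png

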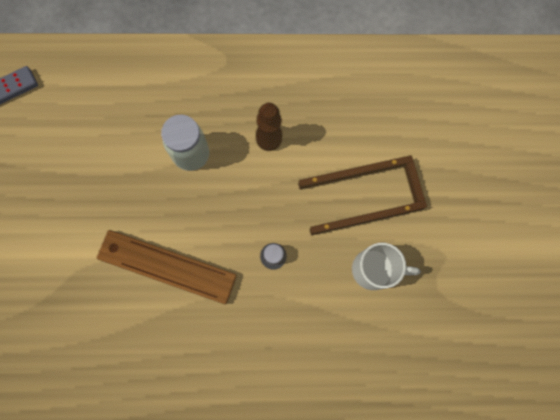

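View pics/scene0.png

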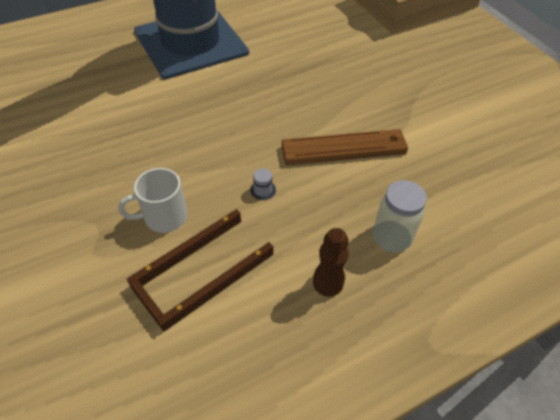

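The top view shows the board at lower left, with its disc end at (113,248) and its near end around (232,288). The post is at (273,257) and the dock opens to the left, with its rail tips at (301,184) and (312,231). The jar (188,145), mill (268,130) and mug (380,268) stand clear of it.

```bash
cat > h.py <<'E'
import numpy as np,cv2
from cell import *
def w(p,uv,z):
    d=p['R'].T@np.array([(uv[0]-p['cx'])/p['fx'],(uv[1]-p['cy'])/p['fy'],1]); c=-p['R'].T@p['t']
    return (c+d*(z-c[2])/d[2])[:2]
def px(p,X):
    c=p['R']@np.array(X)+p['t'];return np.array([p['fx']*c[0]/c[2]+p['cx'],p['fy']*c[1]/c[2]+p['cy']])
def board(p,draw=None,guess=None):
    """board pose by rotated rectangle of colour mask projected on z=.022"""
    g=np.zeros((1000,1400,3),np.uint8)
    # rectify to z=.022 plane, 1 px = 0.5 mm : x 0.3..0.8, y -.3...4
    xs=[(.35,-.25),(.35,.45),(.85,.45),(.85,-.25)]
    src=np.float32([px(p,(x,y,.022)) for x,y in xs]); dst=np.float32([((.45-y)*2000,(.85-x)*2000) for x,y in xs])
    H=cv2.getPerspectiveTransform(src,dst); g=cv2.warpPerspective(p['img'],H,(1400,1000))
    h=cv2.cvtColor(g,cv2.COLOR_BGR2HSV)
    return g,h
E
python3 - <<'E'
from h import *
p=read_camera('top');np.set_printoptions(precision=4,suppress=True)
g,h=board(p)
print('board px hsv',h[int((.85-w(p,(170,268),.022)[0])*2000),int((.45-w(p,(170,268),.022)[1])*2000)], 'hsv table',h[900,100],h[500,100])
cv2.imwrite('pics/rect.png',cv2.resize(g,(800,571)))
for n,uv,z in [('disc',(113,248),.022),('c1',(109,231),.022),('c2',(97,259),.022),('c3',(237,273),.022),('c4',(227,301),.022),
 ('tipA',(299,183),.03),('tipB',(311,231),.03),('backA',(411,156),.03),('backB',(426,206),.03),('post',(273.5,254),.045),('mug',(382,266),.09),('jar',(182,133),.12),('mill',(269,110),.15)]: print(n,w(p,uv,z))
E
```

```text
board px hsv [ 15 160 123] hsv table [ 20 111 154] [ 20 112 155]
disc [0.5402 0.2459]
c1 [0.5726 0.2552]
c2 [0.5198 0.2745]
c3 [0.4913 0.0134]
c4 [0.44   0.0316]
tipA [ 0.6621 -0.1052]
tipB [ 0.5684 -0.1262]
backA [ 0.7154 -0.3255]
backB [ 0.6152 -0.3482]
post [ 0.5237 -0.0548]
mug [ 0.496  -0.2437]
jar [0.7305 0.1053]
mill [ 0.7606 -0.0481]
```

View pics/rect.png

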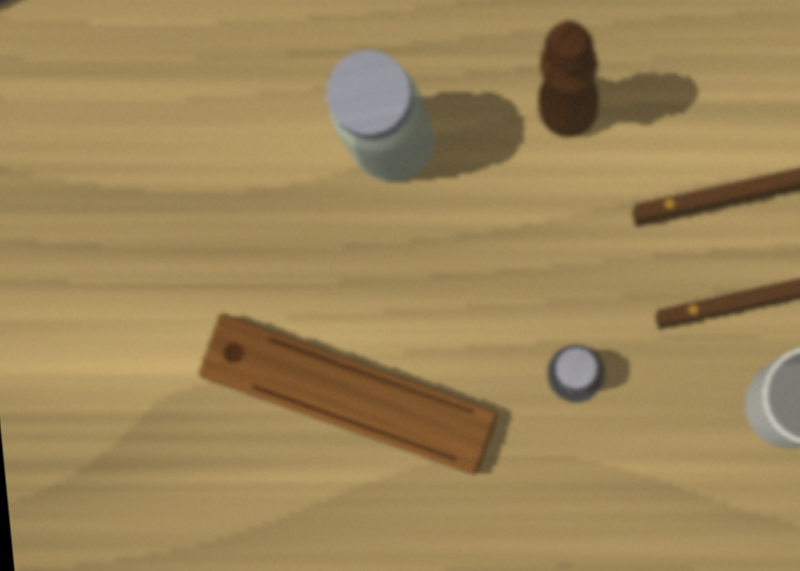

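```bash
python3 -m pendant '[0,0,0,0,0,0,0.108, 0,0,0,0,0,0,0.108, 0,37.5,-44.2,0,0,0,0, 0,37.5,-44.2,0,0,0,0, 0,37.5,-44.2,0,0,0,0, 0,37.5,-44.2,0,0,0,0, 0,37.5,-44.2,0,0,0,0, 0,37.5,-44.2,0,0,0,0, 0,37.5,-44.2,0,0,0,0, 0,37.5,-44.2,0,0,0,0, 0,-2.3,-54.5,0,0,0,0, 0,-2.3,-54.5,0,0,0,0, 0,-2.3,-54.5,20,0,0,0, 0,-2.3,-54.5,25,0,0,0, 0,-2.3,-54.5,25,0,0,0, 0,-2.3,-54.5,30,0,0,0, 0,0,0,30,0,0,0, 0,0,0,30,0,0,0, 0,0,0,0,0,0,0]'
cat >> h.py <<'E'
M=np.array([.6153,-.1157]);U=np.array([-.2205,.9754]);X=np.array([.9754,.2205])
def D(p): r=np.array(p[:2])-M; return np.array([r@X,r@U])*1000
def find(p):
    g,h=board(p)
    m=cv2.inRange(h,(8,135,60),(17,255,200));m=cv2.morphologyEx(m,cv2.MORPH_OPEN,np.ones((9,9)));m=cv2.morphologyEx(m,cv2.MORPH_CLOSE,np.ones((25,25)))
    c=[k for k in cv2.findContours(m,0,2)[0] if cv2.contourArea(k)>25000 ]
    for k in c:
        (u,v),(a,b),_=r=cv2.minAreaRect(k); q=cv2.boxPoints(r)/2000; q=np.c_[.85-q[:,1],.45-q[:,0]]
        d=[D(z) for z in q]; e=(d[1]-d[0],d[2]-d[1]); e=max(e,key=np.linalg.norm); e=e*np.sign(e[1])
        print('board C',np.mean(d,0).round(1),'deg',np.degrees(np.arctan2(e[0],e[1])).round(2),'size',a/2,b/2,'fill',cv2.contourArea(k)/a/b)
    return g
def st():
    s=monitor.state();print('t',s['t'],'tcp D',D(s['tool_pos']).round(1),'z',s['tool_pos'][2].round(4),'yaw',s['tcp_rot'].round(3),'F',s['ft_force'].round(1),'g',round(s['grip_width'],2))
E
python3 -c "
from h import *
st();p=read_camera('top');g=find(p);cv2.imwrite('pics/a.png',p['img'])
h=cv2.cvtColor(g,cv2.COLOR_BGR2HSV);print(D(w(p,(299,183),.03)),D(w(p,(311,231),.03)))"
```

```text
t: 3.12
tool_pos: [0.4147, 0.115, 0.0702]
tcp_rot: [3.141, 0.003, 0.221]
ft_force: [0.8, -0.0, 0.2]
grip_width: 0.501
gripper_force: 0.0
t 3.125 tcp D [-144.8  269.2] z 0.0702 yaw [3.141e+00 3.000e-03 2.210e-01] F [ 0.8 -0.   0.2] g 0.5
board C [-49.9 279. ] deg 32.39 size 258.94537353515625 59.8342399597168 fill 0.8899285740898482
[47.91635969 -0.08044148] [-48.05837694   0.13223856]
```

View pics/a.png

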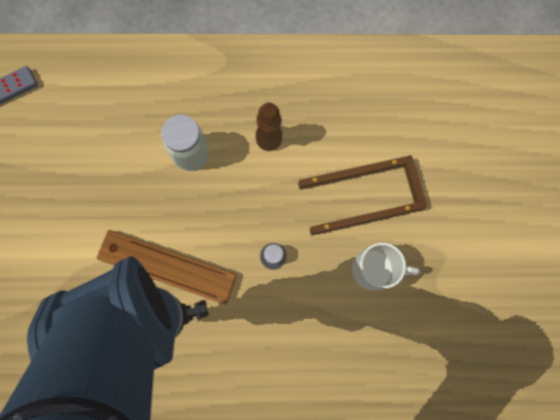

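The arm is above the near side of the board and one fingertip shows at (203,308). The board fit agrees with my hand-picked corners. Next I lower the tool.

```bash
python3 -m pendant '[0,0,0,30,0,0,0, 0,0,0,20,0,0,0, 0,0,0,14,0,0,0, 0,0,0,0,0,0,0]'
python3 -m pendant '[0,12,0,0,0,0,0, 0,12,0,0,0,0,0, 0,12,0,0,0,0,0, 0,12,0,0,0,0,0, 0,12,0,0,0,0,0, 0,0,0,0,0,0,0]'
python3 -c "
from h import *
st();p=read_camera('top');find(p)"
```

```text
t: 3.68
tool_pos: [0.4162, 0.1151, 0.0078]
tcp_rot: [3.142, -0.0, 0.22]
ft_force: [0.1, -0.6, -0.3]
grip_width: 0.5
gripper_force: 0.0
t: 4.42
tool_pos: [0.4757, 0.1287, 0.0073]
tcp_rot: [-3.141, -0.002, 0.221]
ft_force: [-0.1, -0.1, -0.3]
grip_width: 0.5
gripper_force: 0.0
t 4.425 tcp D [-82.2 269.2] z 0.0073 yaw [-3.141e+00 -2.000e-03  2.210e-01] F [-0.1 -0.1 -0.3] g 0.5
```

```bash
python3 -c "
from h import *
t=read_camera('top')['img'];s=read_camera('scene')['img']
cv2.imwrite('pics/b.png',np.vstack([t[150:400,60:500],cv2.resize(s,None,fx=1,fy=1)[80:330,120:]]))"
```

```text
(no output)
```

View pics/b.png

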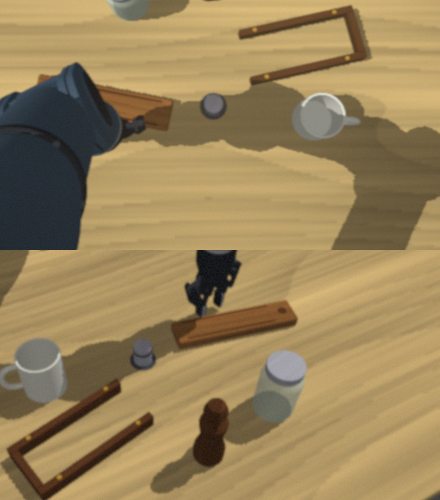

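The scene view shows the board (crop, 175–295, 305–345) unobstructed and swinging clear of the post, so I'll track it with that camera.

```bash
sed -i 's/>25000/>15000/' h.py; python3 -c "
from h import *
find(read_camera('scene'));find(read_camera('top'))"
```

```text
board C [-13.9 274.2] deg 24.19 size 262.31353759765625 73.20600128173828 fill 0.9414646383473229
board C [-44.8 230.1] deg 24.38 size 147.6451416015625 59.47443771362305 fill 0.7181750055694334
```

```bash
python3 -m pendant '[0,-20,0,0,0,0,0, 0,-14,5,0,0,0,0, 0,0,43,0,0,0,0, 0,12,0,0,0,0,0, 0,12,0,0,0,0,0, 0,12,0,0,0,0,0, 0,12,0,0,0,0,0, 0,10,0,0,0,0,0, 0,0,0,0,0,0,0]'
python3 -c "
from h import *
st();find(read_camera('scene'));find(read_camera('top'))"
```

```text
t: 5.8
tool_pos: [0.5093, 0.0873, 0.0073]
tcp_rot: [-3.141, -0.001, 0.221]
ft_force: [0.3, 0.1, 0.2]
grip_width: 0.5
gripper_force: 0.0
t 5.8 tcp D [-58.7 221.4] z 0.0073 yaw [-3.141e+00 -1.000e-03  2.210e-01] F [0.3 0.1 0.2] g 0.5
board C [  6.9 280. ] deg 11.08 size 69.7026138305664 264.8307800292969 fill 0.9517035923603137
```

```bash
python3 -m pendant '[0,8,0,0,0,0,0, 0,6,0,0,0,0,0, 0,0,0,0,0,0,0, 0,-20,0,0,0,0,0, 0,-40,0,-20,0,0,0, 0,-20,0,-30,0,0,0, 0,0,0,0,0,0,0]'
python3 -c "
from h import *
st();find(read_camera('scene'));find(read_camera('top'))"
```

```text
t: 6.78
tool_pos: [0.4435, 0.072, 0.0589]
tcp_rot: [3.141, -0.002, 0.221]
ft_force: [0.5, -0.5, 0.9]
grip_width: 0.499
gripper_force: 0.0
t 6.775 tcp D [-126.2  221. ] z 0.0589 yaw [ 3.141e+00 -2.000e-03  2.210e-01] F [ 0.5 -0.5  0.9] g 0.5
board C [ 13.5 282.4] deg 6.86 size 67.93512725830078 266.51806640625 fill 0.9522151947208366
board C [  5.4 289.4] deg 7.03 size 60.0007438659668 258.5604248046875 fill 0.8167396410673776
```

```bash
python3 -m pendant '[0,41.2,-30.8,0,0,0,0, 0,41.2,-30.8,0,0,0,0, 0,41.2,-30.8,0,0,0,0, 0,41.2,-30.8,0,0,0,0, 0,41.2,-30.8,0,0,0,0, 0,0,0,30,0,0,0, 0,0,0,21,0,0,0, 0,0,0,0,0,0,0, 0,-10,0,0,0,0,0, 0,-9,0,0,0,0,0, 0,-8,0,0,0,0,0, 0,-6,0,0,0,0,0, 0,-4,0,0,0,0,0, 0,0,0,0,0,0,0]'
python3 -c "
from h import *
st();find(read_camera('scene'));find(read_camera('top'))"
```

```text
t: 8.62
tool_pos: [0.5747, 0.2594, 0.0064]
tcp_rot: [3.141, 0.0, 0.221]
ft_force: [-0.6, -0.8, 0.1]
grip_width: 0.499
gripper_force: 0.0
t 8.625 tcp D [ 43.1 374.8] z 0.0064 yaw [3.141 0.    0.221] F [-0.6 -0.8  0.1] g 0.5
board C [  6.1 278.8] deg 0.29 size 66.90055084228516 267.2621154785156 fill 0.7911011549563107
board C [ -2.6 286.4] deg 0.9 size 61.591796875 258.2542419433594 fill 0.9547763542889868
```

```bash
python3 -m pendant '[0,15,0,0,0,0,0, 0,10,0,-25,0,0,0, 0,0,-30,-30,0,0,0, 0,-30,-50,0,0,0,0, 0,-38,0,0,0,0,0, 0,0,0,0,0,0,0]'
python3 -c "
from h import *
st();print(monitor.state()['qpos'].round(2));find(read_camera('scene'));find(read_camera('top'))"
```

```text
t: 9.48
tool_pos: [0.5124, 0.3282, 0.0611]
tcp_rot: [3.141, 0.003, 0.224]
ft_force: [1.8, 0.3, -0.0]
grip_width: 0.5
gripper_force: 0.0
t 9.475 tcp D [ -2.5 455.7] z 0.0611 yaw [3.141e+00 3.000e-03 2.240e-01] F [ 1.8  0.3 -0. ] g 0.5
[-0.61  0.67 -0.06  1.8   0.06  0.68 -2.05]
board C [  5.3 279.2] deg 0.23 size 66.27816009521484 268.4486083984375 fill 0.9377100711972503
board C [ -2.6 286.5] deg 0.57 size 60.71171569824219 258.4584655761719 fill 0.9668875945824397
```

```bash
python3 -m pendant '[0,0,0,0,0,0,-0.1743, 0,0,0,0,0,0,-0.1743, 0,0,0,0,0,0,-0.1743, 0,0,0,0,0,0,-0.1743, 0,0,0,0,0,0,-0.1743, 0,0,0,0,0,0,-0.1743, 0,0,0,0,0,0,-0.1743, 0,0,0,0,0,0,-0.1743, 0,0,0,0,0,0,-0.1743, 0,0,0,30,0,0,0, 0,0,0,24,0,0,0, 0,0,0,0,0,0,0, 0,-12,0,0,0,0,0, 0,-12,0,0,0,0,0, 0,-12,0,0,0,0,0, 0,-12,0,0,0,0,0, 0,-12,0,0,0,0,0, 0,0,0,0,0,0,0]'
python3 -c "
from h import *
st();find(read_camera('scene'));find(read_camera('top'))"
```

```text
t: 11.82
tool_pos: [0.5289, 0.2675, 0.0072]
tcp_rot: [-3.141, 0.002, 1.788]
ft_force: [0.1, -0.1, 0.4]
grip_width: 0.505
gripper_force: 0.0
t 11.825 tcp D [3.000e-01 3.928e+02] z 0.0072 yaw [-3.141e+00  2.000e-03  1.788e+00] F [ 0.1 -0.1  0.4] g 0.5
board C [  6.3 245.7] deg 0.03 size 66.93617248535156 269.5610656738281 fill 0.9308119890491335
board C [ -2.1 251.8] deg 0.16 size 61.120784759521484 258.067138671875 fill 0.9518320407122889
```

```bash
python3 -m pendant '[0,-18,0,0,0,0,0, 0,-18,0,0,0,0,0, 0,-18,0,0,0,0,0, 0,-18,0,0,0,0,0, 0,-18,0,0,0,0,0, 0,-16,0,0,0,0,0, 0,0,0,0,0,0,0]'
python3 -c "
from h import *
st();p=read_camera('top');find(read_camera('scene'));find(p);cv2.imwrite('pics/c.png',p['img'])"
```

```text
t: 12.8
tool_pos: [0.5518, 0.1635, 0.007]
tcp_rot: [-3.141, 0.002, 1.787]
ft_force: [-0.5, 0.3, -0.0]
grip_width: 0.498
gripper_force: 0.0
t 12.8 tcp D [ -0.4 286.3] z 0.007 yaw [-3.141e+00  2.000e-03  1.787e+00] F [-0.5  0.3 -0. ] g 0.5
board C [  5.9 139.1] deg 0.28 size 66.64295196533203 266.27093505859375 fill 0.9405000672102358
board C [-2.4 94.5] deg 0.53 size 59.52131652832031 157.82028198242188 fill 0.8310781838664829
```

View pics/c.png

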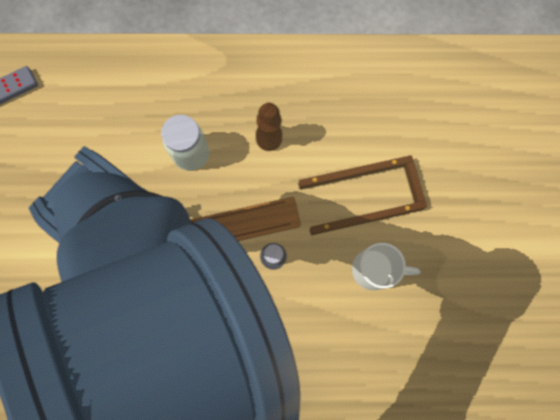

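The board's leading end (298,200–226) is centred between the rail tips, and the bystanders haven't moved. I keep pushing and check the arm's clearance from the scene view.

```bash
python3 -m pendant '[0,-15,0,0,0,0,0, 0,-15,0,0,0,0,0, 0,-15,0,0,0,0,0, 0,-15,0,0,0,0,0, 0,0,0,0,0,0,0]'
python3 -c "
from h import *
st();p=read_camera('scene');find(p);cv2.imwrite('pics/d.png',p['img'])"
```

```text
t: 13.52
tool_pos: [0.5648, 0.1049, 0.0071]
tcp_rot: [-3.141, 0.002, 1.787]
ft_force: [-0.2, 0.3, -0.4]
grip_width: 0.499
gripper_force: 0.0
t 13.525 tcp D [ -0.6 226.3] z 0.0071 yaw [-3.141e+00  2.000e-03  1.787e+00] F [-0.2  0.3 -0.4] g 0.5
board C [12.7 31.3] deg 0.1 size 85.19931030273438 361.27655029296875 fill 0.6141791741131504
```

View pics/d.png

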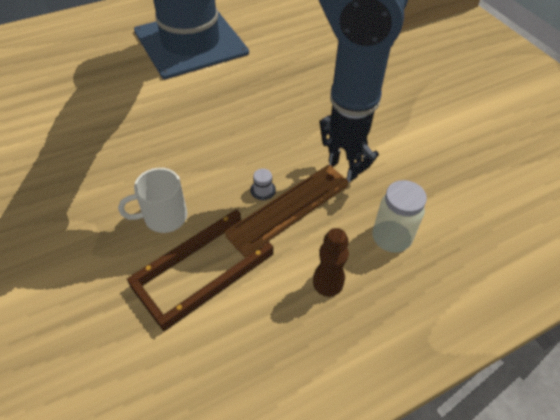

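The board is entering the mouth cleanly at (235,225), and the gripper is clear of the jar and the post. I push on towards home.

```bash
python3 -m pendant '[0,-15,0,0,0,0,0, 0,-15,0,0,0,0,0, 0,-15,0,0,0,0,0, 0,-15,0,0,0,0,0, 0,-15,0,0,0,0,0, 0,-15,0,0,0,0,0, 0,-15,0,0,0,0,0, 0,-15,0,0,0,0,0, 0,-15,0,0,0,0,0, 0,-12,0,0,0,0,0, 0,-8,0,0,0,0,0, 0,-4,0,0,0,0,0, 0,0,0,0,0,0,0]'
python3 -c "
from h import *
st()"
```

```text
t: 15.2
tool_pos: [0.5989, -0.0483, 0.0071]
tcp_rot: [-3.141, 0.001, 1.789]
ft_force: [-0.4, -0.5, -0.9]
grip_width: 0.499
gripper_force: 0.0
t 15.2 tcp D [-1.2 69.3] z 0.0071 yaw [-3.141e+00  1.000e-03  1.789e+00] F [-0.4 -0.5 -0.9] g 0.5
```

Now I make small steps until it touches the back rail.

```bash
python3 -m pendant '[0,-4,0,0,0,0,0, 0,-3,0,0,0,0,0, 0,-2,0,0,0,0,0]'; python3 -m pendant '[0,-2,0,0,0,0,0, 0,0,0,0,0,0,0]';python3 -m pendant '[0,-2,0,0,0,0,0, 0,0,0,0,0,0,0]'; python3 -c "
from h import *
st()"
```

```text
t: 15.58
tool_pos: [0.6009, -0.0567, 0.0072]
tcp_rot: [-3.141, 0.0, 1.789]
ft_force: [-0.6, 1.2, -1.6]
grip_width: 0.501
gripper_force: 0.6
t: 15.82
tool_pos: [0.6015, -0.0588, 0.0073]
tcp_rot: [-3.142, 0.0, 1.789]
ft_force: [0.4, -0.9, -0.4]
grip_width: 0.503
gripper_force: 0.0
t: 16.08
tool_pos: [0.602, -0.0605, 0.0074]
tcp_rot: [3.141, 0.0, 1.789]
ft_force: [-0.0, 0.4, -0.9]
grip_width: 0.498
gripper_force: 0.3
t 16.075 tcp D [-0.8 56.8] z 0.0074 yaw [3.141 0.    1.789] F [-0.   0.4 -0.9] g 0.5
```

```bash
for i in 1 2; do python3 -m pendant '[0,-2,0,0,0,0,0, 0,0,0,0,0,0,0]' | grep -E 'pos|ft_'; done
```

```text
tool_pos: [0.6024, -0.0624, 0.0074]
ft_force: [-0.0, 0.1, -0.3]
tool_pos: [0.6025, -0.0624, 0.0074]
ft_force: [-2.4, 5.1, 1.6]
```

```bash
python3 -m pendant '[0,-2,0,0,0,0,0, 0,0,0,0,0,0,0]' | grep -E 'pos|ft_'; python3 -m pendant '[0,8,0,0,0,0,0, 0,20,0,0,0,0,0, 0,30,0,-30,0,0,0, 0,30,0,-50,0,0,0, 0,40,0,-50,0,0,0, 0,45,0,-20,0,0,0, 0,45,0,0,0,0,0, 0,0,0,0,0,0,0]' | grep -E 'pos|ft_'
python3 -c "
from h import *
st();p=read_camera('top');q=read_camera('scene');cv2.imwrite('pics/e.png',np.hstack([cv2.resize(p['img'][60:360,150:550],None,fx=1,fy=1),q['img'][100:400,80:480]]))
for l in('mug','jar','mill'): print(l,search_frame(l,q)[0]['rect'])"
```

```text
tool_pos: [0.6024, -0.0625, 0.0074]
ft_force: [-4.1, 11.3, 3.4]
tool_pos: [0.5546, 0.151, 0.157]
ft_force: [-0.3, -0.0, 0.9]
t 17.825 tcp D [ -0.4 273.5] z 0.157 yaw [ 3.140e+00 -2.000e-03  1.796e+00] F [-0.3 -0.   0.9] g 0.5
mug [117.4, 168.9, 188.5, 231.7]
jar [372.7, 182.7, 427.0, 253.3]
mill [314.5, 226.9, 349.6, 296.3]
```

View pics/e.png

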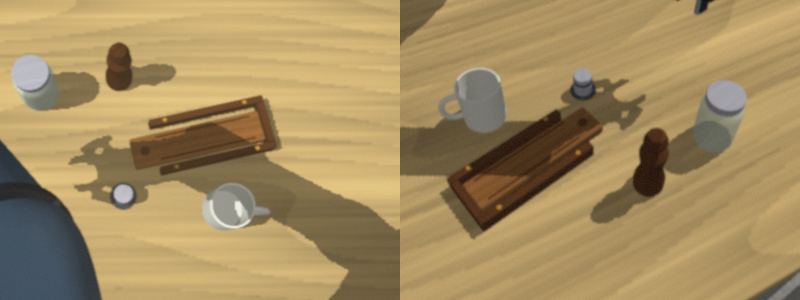

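Both views show the board flat in the dock and against the back rail, with about 45 mm sticking out. The mug, jar and mill are where they started, and the arm is clear.

```bash
python3 -c "
from cell import *
print(finish_job())"
```

```text
the job is handed in; nothing more can be done
None
```

The board is fully home in the dock: it stopped against the back rail under about 12 N of push. It stayed flat throughout, the mug, jar and mill are where they started, and I handed the job in at about 18 s; `finish_job` returned no verdict.

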